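# Slide a gauge tray onto the free rail pair and seat it

## Task

Pick up the loose gauge tray by its handle and slide it, handle towards you, onto the one empty rail pair in the left-hand column of the tray rack (left as seen from the robot). Push it in until it meets the rubber bumper at the back and press it home for a moment with about 12 N (never more than 25 N on the tray, there or against the rails), then let go so that it stays lying on its rails up against the bumper. Leave the other things where they are.

Things in the scene. Friction and masses are not known exactly. Their poses are not given: they have to be found in the camera images.
- handle (a point): Grip point of the loose tray: centre of its handle, a black plastic upright block 30 long (x) x 12 thick (y, grip across this) x 38 high, standing on the end of a flat tongue 24 wide, 4 thick. It lies 140 behind the sheet's centre and 23 above the sheet's underside; its top is 42 above the underside. Axes as the tray: x from handle to sheet, y across, z up.
- sheet (a point): Centre of the underside of the loose tray's aluminium sheet, 100 (x) x 110 (y) x 4 thick, starting flat on the table. Leading edge 50 ahead (+x), the tongue's edge 50 behind. Two 10 high ridges run 40 either side of its middle; three ring gauges 14 high are fixed on it. The outer 8 of its side edges run on the rails.
- tray: The loose tray as a whole, about 0.2 kg, its centre of mass some 105 to 110 ahead of the handle; same origin and axes as the sheet point.
- rack: Grey fixed tray rack, open at front, top and back: 160 deep, 260 wide, cheeks up to z = 190, on screw feet (height varies by up to 30). Origin: on the cheeks' front plane, mid-width, at foot height; x points into the rack (trays slide in along it), y to the left column, z up. Two columns, middles at y = +63 (left) and -63, each 114 wide inside, each with two rail pairs.
- rails_low (a point): Lower rail pair of the left column: point on its front plane, mid-column, at the height of the ledge tops (z = 75 in the rack). Axes as the rack. Ledges reach 8 in from each cheek; a guide strip runs above with its underside 10 over the ledge, so the sheet has 6 of height to spare and 2 at each side. The mouth flares over 14 ahead of the plane to about 120 wide, 15 high.
- rails_high (a point): The same for the upper rail pair of the left column (z = 135 in the rack). On either pair a pressed-in tray lies on the ledges with its sheet's centre 54 to 76 behind the front plane, so the handle stays some 64 to 86 outside it.
- stop: Bracket at the back of the left column with a rubber bumper, an upright bar 20 wide that serves both pairs. Origin and axes as the rack. How deep the bumper sits is set anew each time and not measured: find it by feel. Sliding on the rails takes 1 to 4 N. The spring gives 1 mm per 5 N (12 mm at most), is damped (150 N s/m: move slowly) and pushes back; ease off the push before letting go.
- stored_low: A stored tray, fixed, sheet 100 x 110 without tongue or handle, on the LOWER rail pair of one column (which column changes). Origin under its sheet's centre, axes as the rack. If its y in the rack's frame is positive it is in the left column and that column's upper pair is empty.
- stored_high: The other stored tray, fixed, on the UPPER rail pair of the other column. If it is in the left column, that column's lower pair is empty.
- ring_gauge: Bystander: steel ring 64 across, 22 high, on the table in front of the rack. Origin under its centre.
- vee_block: Bystander: dark steel vee block 60 x 40 x 38 high. Origin under its centre.
- spanner: Bystander: spanner 150 long lying flat, under 20 high. Origin under its middle.
- plug_gauge: Bystander: lying plug gauge 100 long, 24 high. Origin under it.
- mug: Bystander: white mug 80 across, 90 high. Origin under its centre.
- oil: Bystander: bottle 56 across, 150 high. Origin under its centre.
Not all that is in view belongs to the job. Of the things that look like the tray, take the one that is farthest from the robot's base at the start.

How it is judged:
By the outcome, as a careful person would: the job done as asked, in the order asked, and still so for the second after the job is handed in, with the robot touching nothing.
It also fails if it takes over 72 s, if anything falls off the work surface, if the arm or the gripper's body presses on something with over 40 N, if the wrist force passes 120 N, or if a joint passes its speed limit or range.

## Robot

A 6-joint arm with a two-finger parallel gripper is mounted at the origin on the work surface. World frame = base frame: x ahead of the robot, y to its left, z up, the work surface at z = 0. Lengths are in mm, angles in rad, forces in N, time in s.
With the tool pointing down it reaches from about 275 to 1000 mm from the base axis. Payload 8.4 kg.
Tool frame: the origin (TCP) lies between the finger pads; the fingertips stand r.tips_ahead ahead of it and the grasp point (between the pads) lies 6 mm ahead of it (r.tips_ahead is the distance from the TCP to the fingertips, in mm); z points along the fingers, y is the line along which they close (so a half turn about z gives the same grasp; the last joint's range is limited). The gripper opens to 85 mm and grips with 20 to 120 N. Pads are 22 mm wide; open, the fingers measure 114 mm over their backs; the gripper's body (76 mm by 85 mm) begins 54 mm behind the grasp point. The pads swing forward as they close: fully open they stand 13 mm farther back than shut.
Start: joints at [-1.27, 0.353, 1.633, -0, 1.155, -0.002], TCP at [186.37, -596.569, 256.281] pointing down, gripper open.
Joint ranges: [-2.63, 2.63], [-0.92, 2.1], [0.06, 2.66], [-1.3, 4.44], [0, 2.69], [-3.02, 3.02]. Speed limits (rad/s): [2.22, 2.22, 2.79, 3.14, 3.14, 3.14].

## Interface

Orientations are given as [roll, pitch, yaw] about the fixed x, y, z axes, in that order (R = Rz(yaw) Ry(pitch) Rx(roll)).
In Python, from rig import r gives the robot as it stands.
- The arm moves only by the tool carry_out, never from a script. Its arguments are lists of equal length, an entry for each row: "delta_pos": the shift along the tool's x, y, z in m, a list of three; "rot": the turn, a rotation vector about the tool's x, y, z in degrees, a list of three. A call has 1 to 8 rows; each row is the pose to reach, as a shift and turn from the pose commanded when the call began, along the tool's axes at that moment; what a row does not reach only later rows make up. A row lasts 1/8 s, in which the tool goes at most 62.5 mm and 10.7 degrees, less where a joint would pass 70% of its speed; a pose out of reach is approached as far as the arm can. A call with a gripper value outside its range is refused whole. "claw" is the finger opening in m, from 0 to 0.0854, set as the call begins (left out, the last holds). The fingers move at their own pace and stop on an object; "grip_force" is the grip in N (left out, the last holds). Time passes only in rows, so rows that repeat a pose let the fingers close. It gives the time, the measured TCP pose, the force, the opening and the grip force at its end, in the units of the state.
- r.sense(): the state, without advancing time (a new reading comes with each control period).
- r.grab_frame(name): name is "scene" or "side" or "wrist"; returns the picture (420x560x3 uint8, blue, green, red); there is no depth.
- r.camera_info(name): a dict with "fx", "fy", "cx", "cy" (pixels), "pose" (4x4, takes a point from camera to world coordinates); the wrist camera has in their place "hand_eye" (4x4, takes a point from camera to tool coordinates, whose origin is the TCP and whose axes are the flange's). Camera axes: x right, y down, z forward; pixel columns grow to the right and rows downward; lengths in mm; the calibration is good to about 2 mm. A picture is of the moment at which its call begins: read the wrist's pose just before it. camera_info takes no time and is no camera call.
- r.sign_off(): hands the job in; it is judged then, once.
Trained networks look in the newest picture that a camera, given by its name, has taken for a name from the list of things; names that differ only in an ending like _2 or _b are one class to them, and where a whole thing is asked for, a point or a joint stands for the part that bears it (a point fixed in the world has none). Each returns a list of dicts, best first, with "p" (0 to 1); they miss things now and then, are a little off and sometimes report something else, mostly with a low value. They report only what shows in the picture. A call takes as long as a camera call. They do not tell look-alikes from the thing itself.
- r.recognise(thing, camera): "box" ([left, top, right, bottom] in pixels, round what is visible of it).
- r.cut_out(thing, camera): "mask" (420x560 bool, what is visible of it) and "box" ([left, top, right, bottom] in pixels, round what is visible of it).
The state is a dict: "clock": time; "qpos": joint angles; "qvel": joint speeds; "joint_efforts": joint torques, N m; "eef_pos": TCP position; "tcp_rot": TCP orientation; "contact_force": force on the tool from outside, world axes, zero at the start; "wrist_torque": the same for the moment, N m; "opening": opening from 0.0 (shut) to 1.0 (fully open); "grasp_force": force on a finger pad.
Only numpy, scipy, OpenCV 4.12 (cv2) and the standard library are available. Lean on these libraries where they do the work, as an engineer would, in place of code of your own. Each camera call takes 0.05 s, during which the arm holds its last target. There are 200 camera calls.

## Working session

There is one attempt and no reset: what is moved stays moved. The work goes in short steps, Python scripts to look and compute and a tool call to move; the robot and the scene stay as the last step left them, time stands still between calls to the robot, and variables do not carry over. Pictures are saved under pics/ and viewed, at most 10 in all, crops included, and the job is handed in when it is done.

Besides the shell and the picture viewer there is one more tool, called after "Emit:" in YAML: its name, and indented under it one key for each argument. carry_out: Moves the arm, as the interface text tells. Its arguments: {"type":"object","properties":{"delta_pos":{"type":"array","items":{"type":"array","items":{"type":"number"}}},"rot":{"type":"array","items":{"type":"array","items":{"type":"number"}}},"claw":{"type":"number"},"grip_force":{"type":"number"}},"required":["delta_pos","rot"]}

```bash
mkdir -p pics; ls; python3 - <<'E'
from rig import r
import cv2,numpy as np
np.set_printoptions(precision=4,suppress=True)
s=r.sense(); print({k:(np.round(v,3).tolist() if not isinstance(v,dict) else v) for k,v in s.items()}, r.tips_ahead)
for c in ["scene","side","wrist"]:
    im=r.grab_frame(c); cv2.imwrite(f"pics/{c}0.png",im); i=r.camera_info(c)
    print(c,{k:np.round(v,3).tolist() for k,v in i.items()})
    for t in ["handle","sheet","rack","stored_low","stored_high","stop","rails_low"]:
        try: print(t,[(np.round(d["box"]).tolist(),round(d["p"],2)) for d in r.recognise(t,c)])
        except Exception as e: print(t,e)
E
```

```text
pics
{'clock': 0.0, 'qpos': [-1.27, 0.354, 1.634, -0.0, 1.155, -0.002], 'qvel': [0.0, 0.0, 0.001, -0.001, -0.0, 0.0], 'joint_efforts': [0.001, -60.524, -34.206, -0.0, 0.009, -0.0], 'eef_pos': [186.244, -596.136, 255.533], 'tcp_rot': [-3.14, 0.0, 0.303], 'contact_force': [0.306, 0.316, -0.875], 'wrist_torque': [-0.044, 0.042, 0.008], 'grasp_force': 0.0, 'opening': 1.001} 25.0
scene {'fx': 417.903, 'fy': 417.903, 'cx': 278.037, 'cy': 200.869, 'pose': [[0.817, 0.462, -0.345, 909.141], [0.576, -0.654, 0.49, -630.949], [0.001, -0.599, -0.8, 1087.405], [0.0, 0.0, 0.0, 1.0]]}
handle [([308.0, 148.0, 369.0, 184.0], 0.87), ([260.0, 105.0, 312.0, 139.0], 0.72), ([167.0, 197.0, 237.0, 236.0], 0.57)]
sheet [([170.0, 201.0, 236.0, 234.0], 0.78), ([259.0, 111.0, 312.0, 142.0], 0.68), ([311.0, 149.0, 372.0, 179.0], 0.63)]
rack [([300.0, 174.0, 408.0, 306.0], 0.83), ([258.0, 196.0, 281.0, 212.0], 0.21)]
stored_low [([316.0, 233.0, 356.0, 262.0], 0.6)]
stored_high [([338.0, 192.0, 381.0, 226.0], 0.69)]
stop [([372.0, 211.0, 399.0, 249.0], 0.54)]
rails_low [([298.0, 177.0, 407.0, 304.0], 0.65)]
side {
[... 289 characters left out ...]
166.0, 232.0, 191.0], 0.58)]
sheet [([182.0, 165.0, 234.0, 188.0], 0.74), ([246.0, 167.0, 303.0, 188.0], 0.67), ([191.0, 253.0, 258.0, 291.0], 0.66)]
rack [([311.0, 152.0, 384.0, 256.0], 0.87)]
stored_low [([240.0, 209.0, 280.0, 226.0], 0.64)]
stored_high [([317.0, 168.0, 349.0, 180.0], 0.82)]
stop [([312.0, 153.0, 386.0, 256.0], 0.47)]
rails_low [([311.0, 154.0, 387.0, 254.0], 0.78), ([276.0, 303.0, 317.0, 348.0], 0.47)]
wrist {'fx': 330.187, 'fy': 330.187, 'cx': 277.891, 'cy': 209.993, 'hand_eye': [[0.001, -0.964, -0.267, 67.196], [1.0, 0.001, 0.001, 0.85], [-0.001, -0.267, 0.964, -117.012], [0.0, 0.0, 0.0, 1.0]]}
handle []
sheet []
rack []
stored_low []
stored_high []
stop []
rails_low []
```

View pics/scene0.png

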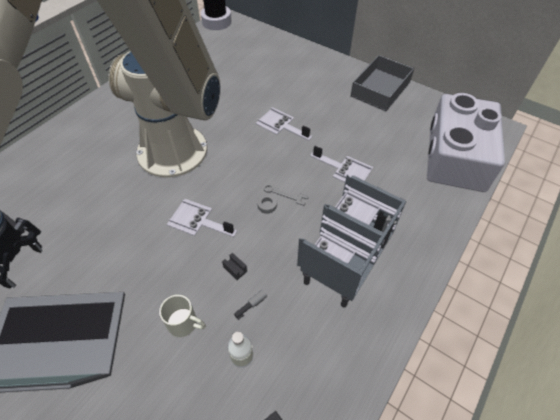

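View pics/side0.png

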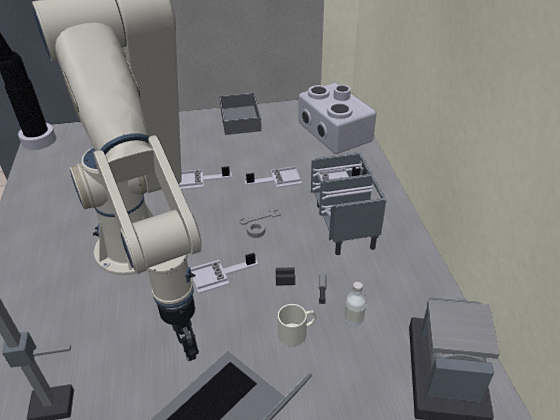

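The scene view shows three candidate trays:

| Tray | Scene: handle | Scene: sheet | Side: handle | Side: sheet |
|---|---|---|---|---|
| A | (306,131) | (276,121) | (226,172) | (192,179) |
| B | (317,152) | (352,170) | (250,178) | (287,177) |
| C | (228,228) | (190,216) | (250,259) | (210,275) |

The rack is at scene (350,240), with its left column on the upper right. B looks farthest from the base, so I'll measure it and check it in a crop.

```bash
cat > h.py <<'E'
import numpy as np,cv2
from rig import r
np.set_printoptions(precision=3,suppress=True)
def cam(c,s=None):
    i=r.camera_info(c); K=np.array([[i["fx"],0,i["cx"]],[0,i["fy"],i["cy"]],[0,0,1]])
    if "pose" in i: T=np.array(i["pose"])
    else:
        from scipy.spatial.transform import Rotation as R
        s=s or r.sense(); W=np.eye(4); W[:3,:3]=R.from_euler("xyz",s["tcp_rot"]).as_matrix(); W[:3,3]=s["eef_pos"]
        T=W@np.array(i["hand_eye"])
    return K,T
def onplane(KT,uv,z):
    K,T=KT; d=T[:3,:3]@np.linalg.inv(K)@[uv[0],uv[1],1]; o=T[:3,3]; return o+d*(z-o[2])/d[2]
def proj(KT,P):
    K,T=KT; p=(np.atleast_2d(P)-T[:3,3])@T[:3,:3]; q=p@K.T; return q[:,:2]/q[:,2:]
E
python3 - <<'E'
from h import *
for c,pts in {"scene":dict(A=[(306,131),(276,121)],B=[(317,152),(352,170)],C=[(228,228),(190,216)]),"side":dict(A=[(226,172),(192,179)],B=[(250,178),(287,177)],C=[(250,259),(210,275)])}.items():
    k=cam(c)
    for n,(a,b) in pts.items():
        a=onplane(k,a,23);b=onplane(k,b,4);print(c,n,a[:2],b[:2],"dist",np.hypot(*a[:2]),np.hypot(*b[:2]),"len",np.hypot(*(a-b)[:2]))
s=cv2.imread("pics/scene0.png");d=cv2.imread("pics/side0.png")
def crop(im,x0,y0,x1,y1,f): return cv2.resize(im[y0:y1,x0:x1],None,fx=f,fy=f,interpolation=cv2.INTER_CUBIC)
def cat(a,b):
    h=max(a.shape[0],b.shape[0]); return np.hstack([cv2.copyMakeBorder(x,0,h-x.shape[0],0,0,cv2.BORDER_CONSTANT) for x in(a,b)])
cv2.imwrite("pics/rack1.png",cat(crop(s,295,170,410,310,4),crop(d,305,148,390,260,4)))
cv2.imwrite("pics/tray1.png",cat(crop(s,305,140,380,190,5),crop(d,240,160,305,195,6)))
E
```

```text
scene A [350.41 339.32] [218.472 336.538] dist 487.7760735732841 401.2324295151215 len 131.96783062217986
scene B [438.626 273.558] [573.13  287.192] dist 516.9400583865779 641.0596011042245 len 135.19292506178323
scene C [ 385.687 -150.553] [ 249.875 -176.123] dist 414.0294782281016 305.7070217788017 len 138.19796241217003
side A [348.221 328.798] [215.212 334.386] dist 478.921958151409 397.65647898791065 len 133.12635472778447
side B [434.737 273.392] [578.609 277.409] dist 513.5563465233581 641.6729429190484 len 143.9276316542137
side C [ 380.668 -150.104] [ 248.549 -177.977] dist 409.19348204421726 305.6993735194869 len 135.02724477092957
```

View pics/rack1.png

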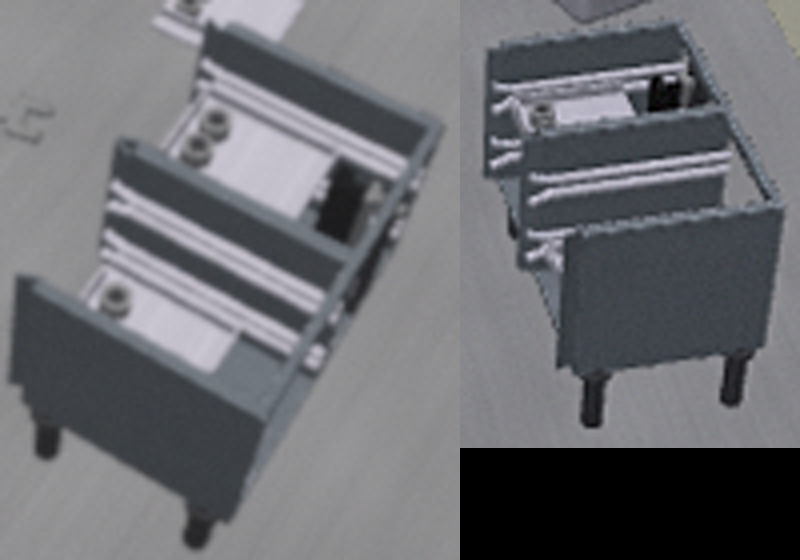

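View pics/tray1.png

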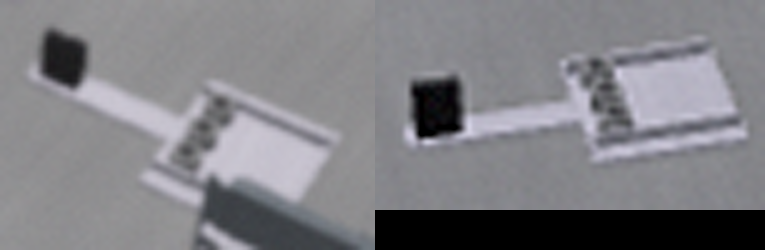

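B is the farthest tray. Its sheet centre is about 641 mm from the base, against about 400 and 306 for A and C, and it points handle-first towards the robot. The handle is near (437,273) and the yaw is about 0.06. In the rack crop, the right column's stored tray lies on the lower pair and the left column's on the upper pair, so the empty left pair looks like the lower one. I'll move over to look from the wrist and confirm this.

Emit:
carry_out:
  delta_pos:
    - [0.031, -0.044, -0.012]
    - [0.062, -0.089, -0.024]
    - [0.094, -0.133, -0.036]
    - [0.125, -0.178, -0.048]
    - [0.156, -0.222, -0.06]
    - [0.188, -0.266, -0.07]
    - [0.219, -0.311, -0.075]
    - [0.25, -0.355, -0.075]
  rot:
    - [0, 0, -10.4]
    - [0, 0, -20.8]
    - [0, 0, -31.2]
    - [0, 0, -41.6]
    - [0, 0, -52]
    - [0, 0, -62.4]
    - [0, 0, -72.8]
    - [0, 0, -83.2]
  claw: 0.05
  grip_force: 100

```text
clock: 2.2
eef_pos: [319.6, -181.7, 332.0]
tcp_rot: [3.14, 0.001, 1.76]
contact_force: [1.4, 1.4, 0.8]
opening: 0.585
grasp_force: 0.0
```

```bash
cat >> h.py <<'E'
from scipy.spatial.transform import Rotation as R
def W(s=None):
    s=s or r.sense(); M=R.from_euler("xyz",s["tcp_rot"]).as_matrix(); return M,np.array(s["eef_pos"])
def delta(p,yaw,pitch=0):
    """tool shift (m) and rotvec (deg) to reach world TCP p, pointing down with yaw, leant by pitch about tool y"""
    M,o=W(); N=(R.from_euler("z",yaw)*R.from_euler("x",np.pi)*R.from_euler("y",pitch)).as_matrix()
    print("shift",M.T@(np.array(p)-o)/1000,"rot",np.degrees(R.from_matrix(M.T@N).as_rotvec()))
def st():
    s=r.sense(); print("t",s["clock"],"pos",np.array(s["eef_pos"]),"rpy",np.array(s["tcp_rot"]),"F",np.array(s["contact_force"]),"T",np.array(s["wrist_torque"]),"open",s["opening"],"grip",s["grasp_force"],"q",np.array(s["qpos"]))
E
python3 - <<'E'
from h import *
st(); delta([440,210,330],3.20)
# rack fit from the clicks
D=160
pts=[("scene",(207,24),(0,125,190)),("scene",(118,143),(0,0,190)),("scene",(25,278),(0,-125,190)),("scene",(440,122),(D,130,190)),("scene",(266,414),(D,-130,190)),
("side",(488-460,47),(0,130,190)),("side",(525-460,134),(0,0,190)),("side",(567-460,232),(0,-130,190)),("side",(783-460,207),(D,-130,190)),("side",(683-460,22),(D,130,190))]
off={"scene":(295,170),"side":(305,148)}; k={c:cam(c) for c in off}
from scipy.optimize import least_squares
def f(v):
    Rz=R.from_euler("z",v[3]).as_matrix(); return np.concatenate([(proj(k[c],Rz@np.array(P)+v[:3])[0]-(np.array(off[c])+np.array(u)/4)) for c,u,P in pts])
o=least_squares(f,[600,100,15,0],loss="soft_l1"); print(o.x,o.fun.reshape(-1,2))
E
```

```text
t 2.2 pos [ 319.552 -181.717  332.031] rpy [3.14  0.001 1.76 ] F [1.377 1.449 0.757] T [ 0.013 -0.067 -0.056] open 0.5850816679975114 grip 0.0 q [-0.521 -0.152  2.032  0.     1.26  -0.711]
shift [0.362 0.192 0.002] rot [  0.025   0.123 -82.484]
[641.278 -31.669  16.87    0.034] [[ 1.675 -0.914]
 [ 1.699 -0.122]
 [ 0.012  0.395]
 [-1.697 -1.215]
 [-2.666  0.241]
 [ 0.962 -0.849]
 [ 1.746  0.461]
 [ 2.477  1.772]
 [-1.159  0.549]
 [-2.461 -0.677]]
```

Emit:
carry_out:
  delta_pos:
    - [0.038, 0.026, -0.009]
    - [0.075, 0.052, -0.018]
    - [0.113, 0.079, -0.026]
    - [0.15, 0.105, -0.035]
    - [0.188, 0.131, -0.044]
    - [0.225, 0.157, -0.053]
    - [0.263, 0.184, -0.062]
    - [0.3, 0.2, -0.07]
  rot:
    - [0, 0, -10.3]
    - [0, 0, -20.6]
    - [0, 0, -30.9]
    - [0, 0, -41.2]
    - [0, 0, -51.5]
    - [0, 0, -61.8]
    - [0, 0, -72.1]
    - [0, 0, -82.5]

```text
clock: 3.2
eef_pos: [461.5, 150.0, 401.6]
tcp_rot: [3.142, 0.001, -3.082]
contact_force: [1.3, -0.6, -0.1]
opening: 0.587
grasp_force: 0.0
```

```bash
python3 - <<'E'
from h import *
s=r.sense(); st(); im=r.grab_frame("wrist"); cv2.imwrite("pics/w1.png",im)
for t in ["handle","sheet","stored_high","stored_low","stop"]: print(t,[(np.round(d["box"]).tolist(),round(d["p"],2)) for d in r.recognise(t,"wrist")])
b=cv2.resize(im,(800,600),interpolation=cv2.INTER_CUBIC); cv2.imwrite("pics/w1b.png",b)
E
```

```text
t 3.2 pos [461.484 150.041 401.633] rpy [ 3.142  0.001 -3.082] F [ 1.32  -0.558 -0.078] T [ 0.011 -0.008 -0.009] open 0.5868147261831604 grip 0.0 q [ 0.311  0.015  1.729 -0.     1.397 -1.319]
handle [([380.0, 0.0, 464.0, 111.0], 0.89), ([10.0, 2.0, 96.0, 113.0], 0.77), ([319.0, 137.0, 393.0, 263.0], 0.76)]
sheet [([10.0, 3.0, 101.0, 112.0], 0.85), ([386.0, 3.0, 464.0, 109.0], 0.73), ([321.0, 138.0, 389.0, 270.0], 0.6), ([0.0, 270.0, 244.0, 420.0], 0.57)]
stored_high [([136.0, 339.0, 211.0, 392.0], 0.57)]
stored_low [([58.0, 294.0, 125.0, 322.0], 0.72), ([0.0, 216.0, 28.0, 239.0], 0.64)]
stop []
```

View pics/w1b.png

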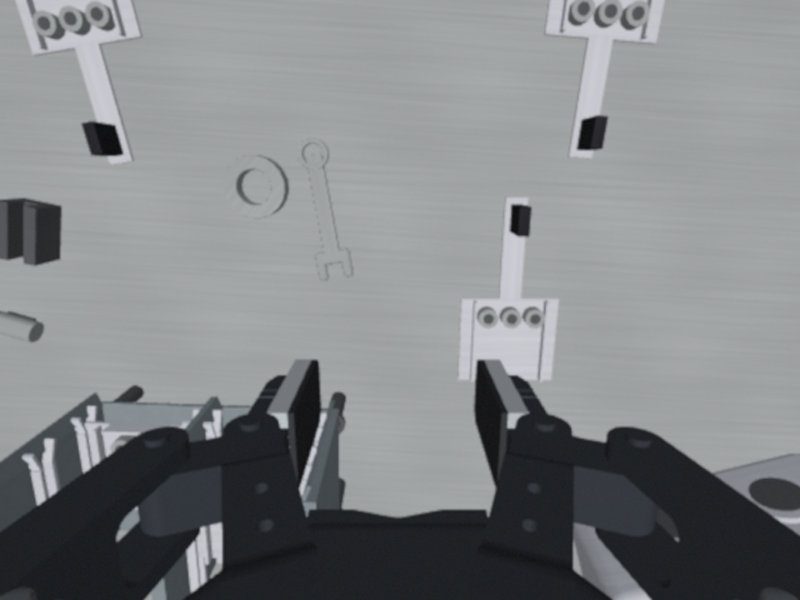

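The wrist view (in its 800x600 scaling) shows:
- **Tray B:** tongue end at (516,198), handle at (520,220), and sheet corners at (462,298), (558,299), (551,380) and (459,379).
- **Rack:** at the lower left, partly hidden by the fingers.

I'll look once from above the rack front.

Emit:
carry_out:
  delta_pos:
    - [-0.044, -0.027, -0.01]
    - [-0.088, -0.053, -0.02]
    - [-0.132, -0.08, -0.03]
    - [-0.176, -0.106, -0.038]
    - [-0.22, -0.133, -0.038]
    - [-0.22, -0.133, -0.038]
  rot:
    - [0, 0, 0]
    - [0, 0, 0]
    - [0, 0, 0]
    - [0, 0, 0]
    - [0, 0, 0]
    - [0, 0, 0]
  claw: 0.0854

```text
clock: 4.25
eef_pos: [689.2, 23.7, 437.5]
tcp_rot: [-3.141, -0.002, -3.094]
contact_force: [-0.6, 0.8, -0.2]
opening: 1.001
grasp_force: 0.0
```

```bash
python3 - <<'E'
from h import *
# tray B from the earlier wrist picture
s={"eef_pos":[461.484,150.041,401.633],"tcp_rot":[3.142,.001,-3.082]}; k=cam("wrist",s)
g=lambda u,v,z: onplane(k,(u*.7,v*.7),z)[:2]
rl,rr,fr,fl=[g(u,v,4) for u,v in [(462,298),(558,299),(551,380),(459,379)]]
print("corners",rl,rr,fr,fl,"w",np.hypot(*(rl-rr)),np.hypot(*(fl-fr)),"l",np.hypot(*(rl-fl)),np.hypot(*(rr-fr)))
print("centre",(rl+rr+fl+fr)/4,"tongue end",g(516.5,198,4),"root",g(511.5,298,4), "handle top",[g(u,v,42) for u,v in [(511,204),(527,206),(530,236),(515,236)]])
s=r.sense(); st(); im=r.grab_frame("wrist"); cv2.imwrite("pics/w2.png",im); cv2.imwrite("pics/w2b.png",cv2.resize(im,(800,600),interpolation=cv2.INTER_CUBIC))
E
```

```text
corners [529.361 226.212] [523.937 334.609] [623.334 341.347] [628.712 232.303] w 108.53296939961963 109.17652284905209 l 99.5371397638959 99.62547296335421
centre [576.336 283.617] tongue end [415.671 273.558] root [525.964 282.022] handle top [array([420.234, 259.383]), array([421.214, 275.48 ]), array([450.632, 282.476]), array([451.549, 267.362])]
t 4.25 pos [689.221  23.684 437.485] rpy [-3.141 -0.002 -3.094] F [-0.623  0.772 -0.219] T [ 0.007 -0.027  0.009] open 1.0010955452922767 grip 0.0 q [ 0.033  0.355  1.242 -0.001  1.546 -1.586]
```

View pics/w2b.png

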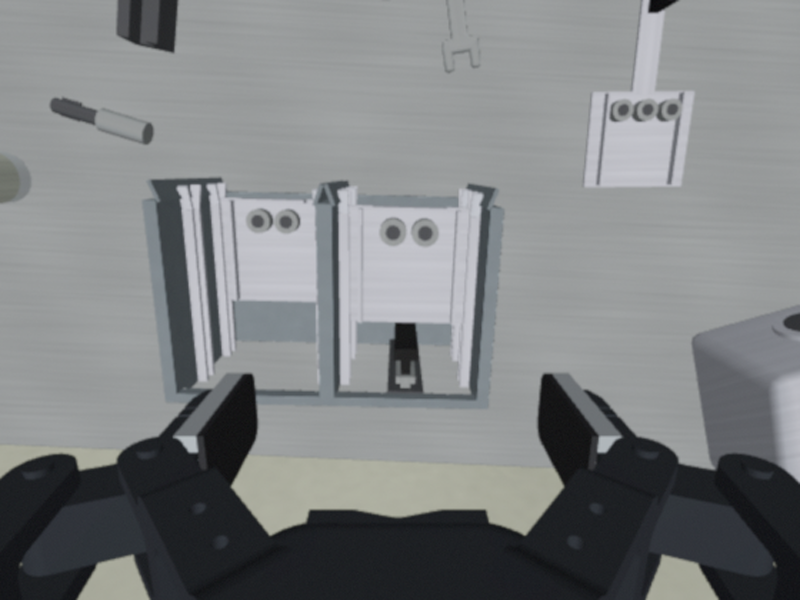

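The view from above shows:
- **Left column** (image right, x 333–500): its stored tray sits on the upper pair, so the lower pair is the empty one.
- **Cheek tops:** front corners at (146,200), (316,205), (333,205) and (502,206); back corners at (165,402) and (490,406).
- **Bumper bracket:** at (404,370).

Now I'll fit the rack.

```bash
python3 - <<'E'
from h import *
from scipy.optimize import least_squares
kw=cam("wrist",{"eef_pos":[689.221,23.684,437.485],"tcp_rot":[-3.141,-.002,-3.094]})
ks={c:cam(c) for c in("scene","side")}; ks["wrist"]=kw
off={"scene":(295,170),"side":(305,148)}
wp=[((146,200),(0,-130)),((316,205),(0,-6)),((333,205),(0,6)),((502,207),(0,130)),((164,402),(1,-130)),((490,406),(1,130))]
sp=[("scene",(207,24),(0,125)),("scene",(118,143),(0,0)),("scene",(25,278),(0,-125)),("scene",(440,122),(1,130)),("scene",(266,414),(1,-130)),
("side",(28,47),(0,130)),("side",(65,134),(0,0)),("side",(107,232),(0,-130)),("side",(323,207),(1,-130)),("side",(223,22),(1,130))]
P=[("wrist",np.array(u)*.7,p) for u,p in wp]
Q=[(c,np.array(off[c])+np.array(u)/4,p) for c,u,p in sp]
def fit(L):
    def f(v):
        Rz=R.from_euler("z",v[3]).as_matrix(); return np.concatenate([proj(ks[c],Rz@np.array([p[0]*v[4],p[1],190])+v[:3])[0]-u for c,u,p in L])
    o=least_squares(f,[640,-30,15,0.03,160]); print(o.x,np.round(o.fun.reshape(-1,2),1).tolist()); return o.x
fit(P);fit(Q);v=fit(P+Q)
E
cat >> h.py <<'E'
E
```

```text
[648.012 -32.368  18.13    0.029 158.669] [[-1.7, 0.5], [-0.2, -0.6], [-0.5, -0.3], [1.4, 0.7], [2.3, -0.9], [-1.1, 0.5]]
[637.427 -29.395  14.39    0.033 169.372] [[0.8, -1.4], [0.8, -0.8], [-0.9, -0.5], [0.4, -0.3], [-0.3, 1.2], [-0.3, -0.5], [0.4, 0.8], [1.0, 2.1], [0.2, 0.4], [-1.1, -0.7]]
[646.437 -32.284  18.553   0.029 160.069] [[-2.0, -1.0], [-0.2, -2.1], [-0.4, -1.9], [1.7, -0.8], [2.3, -0.8], [-0.9, 0.5], [3.5, -0.3], [3.3, 0.6], [1.5, 1.1], [0.3, -0.2], [-1.1, 1.4], [2.7, -1.3], [3.4, -0.0], [4.0, 1.3], [0.5, 0.2], [-0.7, -1.0]]
```

Rack fit: front plane at (648,-32), z0 about 16 and yaw 0.03. That puts the lower left rail mouth at about (646,31), with ledge height 89 to 93. The loose tray has yaw 0.06 and its handle at (436.5,274). Now I'll go to the handle.

Emit:
carry_out:
  delta_pos:
    - [0.03, 0.033, 0.037]
    - [0.06, 0.066, 0.075]
    - [0.09, 0.098, 0.112]
    - [0.12, 0.131, 0.15]
    - [0.15, 0.164, 0.187]
    - [0.18, 0.197, 0.225]
    - [0.21, 0.229, 0.262]
    - [0.2405, 0.262, 0.3]
  rot:
    - [0, 0, 0]
    - [0, 0, 0]
    - [0, 0, 0]
    - [0, 0, 0]
    - [0, 0, 0]
    - [0, 0, -0.7]
    - [0, 0, -0.7]
    - [0, 0, -0.7]
  claw: 0.06

```text
clock: 5.3
eef_pos: [431.7, 276.3, 139.2]
tcp_rot: [3.141, 0.001, -3.078]
contact_force: [0.3, 0.6, -0.2]
opening: 0.703
grasp_force: 0.0
```

Emit:
carry_out:
  delta_pos:
    - [0, 0, 0]
    - [0, 0, 0]
  rot:
    - [0, 0, 0]
    - [0, 0, 0]

```text
clock: 5.55
eef_pos: [433.6, 276.0, 140.2]
tcp_rot: [3.141, 0.001, -3.076]
contact_force: [-0.2, 0.1, 0.3]
opening: 0.7
grasp_force: 0.0
```

```bash
python3 - <<'E'
from h import *
s=r.sense(); st(); im=r.grab_frame("wrist"); cv2.imwrite("pics/w3.png",im)
print([(np.round(d["box"]).tolist(),round(d["p"],2)) for d in r.recognise("handle","wrist")])
delta([436.5,274,34],np.pi+.06)
k=cam("wrist",s); print(proj(k,[[436.5,274,23],[436.5,274,42],[576,282.5,0]])/0.7)
cv2.imwrite("pics/w3b.png",cv2.resize(im,(800,600),interpolation=cv2.INTER_CUBIC))
E
```

```text
t 5.55 pos [433.555 275.979 140.215] rpy [ 3.141  0.001 -3.076] F [-0.234  0.092  0.303] T [-0.026 -0.02   0.061] open 0.7001001321337438 grip 0.0 q [ 0.564  0.331  1.971 -0.     0.839 -1.072]
[([349.0, 0.0, 398.0, 133.0], 0.9), ([214.0, 182.0, 344.0, 360.0], 0.74)]
shift [-0.001 -0.002  0.107] rot [0.063 0.135 0.248]
[[394.717 309.99 ]
 [394.503 321.341]
 [393.958 507.84 ]]
```

View pics/w3b.png

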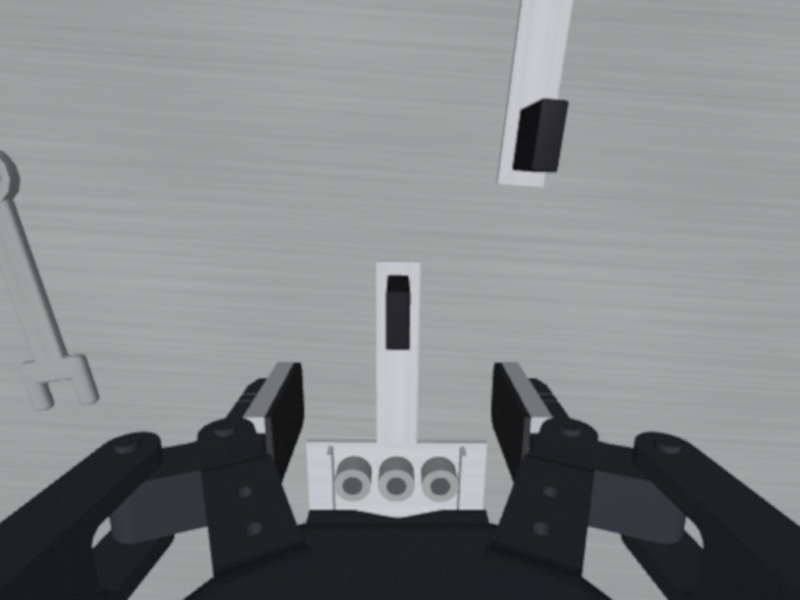

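The close view shows the black handle top centred at (398,320), and the prediction was (394,321). The tongue runs straight down to the sheet and the other tray stands clear at (540,135). Position confirmed, so I'll descend and grip.

Emit:
carry_out:
  delta_pos:
    - [-0.0005, 0.001, 0.03]
    - [-0.0005, 0.001, 0.06]
    - [-0.0005, 0.001, 0.085]
    - [-0.0005, 0.001, 0.1]
    - [-0.0005, 0.001, 0.103]
    - [-0.0005, 0.001, 0.103]
    - [-0.0005, 0.001, 0.103]
  rot:
    - [0, 0, 0]
    - [0, 0, 0]
    - [0, 0, 0]
    - [0, 0, 0]
    - [0, 0, 0]
    - [0, 0, 0]
    - [0, 0, 0]

```text
clock: 6.52
eef_pos: [434.6, 277.5, 37.1]
tcp_rot: [3.141, 0.001, -3.076]
contact_force: [-0.1, 0.2, -0.9]
opening: 0.697
grasp_force: 0.0
```

Emit:
carry_out:
  delta_pos:
    - [0, 0, 0]
    - [0, 0, 0]
    - [0, 0, 0]
    - [0, 0, 0]
    - [0, 0, 0]
    - [0, 0, 0]
    - [0, 0, 0]
    - [0, 0, 0]
  rot:
    - [0, 0, 0]
    - [0, 0, 0]
    - [0, 0, 0]
    - [0, 0, 0]
    - [0, 0, 0]
    - [0, 0, 0]
    - [0, 0, 0]
    - [0, 0, 0]
  claw: 0.0
  grip_force: 100

```text
clock: 7.52
eef_pos: [434.2, 277.3, 36.7]
tcp_rot: [3.141, 0.0, -3.076]
contact_force: [-0.9, -2.6, 6.4]
opening: 0.121
grasp_force: 97.9
```

```bash
python3 -c "
from h import *
st()"
```

```text
t 7.525 pos [434.153 277.272  36.713] rpy [ 3.141  0.    -3.076] F [-0.89  -2.587  6.404] T [-0.132  0.114 -0.085] open 0.12104048790395382 grip 97.86689758300781 q [ 0.565  0.506  2.016  0.     0.619 -1.071]
```

The handle is held at 98 N. I'll lift and back off, then check for droop.

Emit:
carry_out:
  delta_pos:
    - [0, 0, -0.006]
    - [0.003, 0, -0.02]
    - [0.01, 0, -0.038]
    - [0.02, 0, -0.056]
    - [0.03, 0, -0.074]
    - [0.037, 0, -0.088]
    - [0.0405, 0, -0.094]
    - [0.0405, 0, -0.094]
  rot:
    - [0, 0, 0]
    - [0, 0, 0]
    - [0, 0, 0]
    - [0, 0, 0]
    - [0, 0, 0]
    - [0, 0, 0]
    - [0, 0, 0]
    - [0, 0, 0]

```text
clock: 8.52
eef_pos: [393.6, 274.6, 130.7]
tcp_rot: [3.141, 0.001, -3.076]
contact_force: [-0.2, -0.5, -2.6]
opening: 0.123
grasp_force: 97.3
```

Emit:
carry_out:
  delta_pos:
    - [0, -0.01, 0]
    - [0, -0.035, 0]
    - [0, -0.075, 0]
    - [0, -0.125, 0]
    - [0, -0.175, 0]
    - [0, -0.215, 0]
    - [0, -0.242, 0]
    - [0, -0.2514, 0]
  rot:
    - [0, 0, 0]
    - [0, 0, 0]
    - [0, 0, 0.4]
    - [0, 0, 0.8]
    - [0, 0, 1.2]
    - [0, 0, 1.6]
    - [0, 0, 2]
    - [0, 0, 2.1]

```text
clock: 9.52
eef_pos: [409.5, 21.9, 129.8]
tcp_rot: [-3.141, -0.001, -3.115]
contact_force: [-0.8, 0.3, -2.6]
opening: 0.121
grasp_force: 97.6
```

Emit:
carry_out:
  delta_pos:
    - [0, 0, 0]
    - [0, 0, 0]
    - [0, 0, 0]
    - [0, 0, 0]
  rot:
    - [0, 0, 0]
    - [0, 0, 0]
    - [0, 0, 0]
    - [0, 0, 0]

```text
clock: 10.02
eef_pos: [409.9, 24.1, 130.3]
tcp_rot: [3.142, -0.0, -3.112]
contact_force: [-0.9, 0.7, -2.1]
opening: 0.12
grasp_force: 97.6
```

```bash
python3 - <<'E'
from h import *
st(); ims={}
def crop(im,x0,y0,x1,y1,f): return cv2.resize(im[y0:y1,x0:x1],None,fx=f,fy=f,interpolation=cv2.INTER_CUBIC)
for c in("scene","side","wrist"): ims[c]=r.grab_frame(c); cv2.imwrite(f"pics/{c}4.png",ims[c])
M,o=W()
# predicted sheet corners (no droop): tray axes: x=-tool x, origin TCP+142 ahead, 36.7 below
ax=-M[:,0]; ay=np.cross([0,0,1],ax); c0=o+142*ax-[0,0,36.7]
C=[c0+50*a*ax+55*b*ay+np.array([0,0,4]) for a,b in[(1,1),(1,-1),(-1,-1),(-1,1)]]
for c in("scene","side","wrist"): print(c,proj(cam(c),C).round(1).tolist())
a=crop(ims["scene"],225,165,415,310,2.1*1);b=crop(ims["side"],230,150,390,260,2.4)
h=max(a.shape[0],b.shape[0])
top=np.hstack([cv2.copyMakeBorder(x,0,h-x.shape[0],0,0,cv2.BORDER_CONSTANT) for x in(a,b)])
w=cv2.resize(ims["wrist"][210:,:],(560,210)); w=cv2.copyMakeBorder(w,0,0,0,top.shape[1]-560,cv2.BORDER_CONSTANT)
cv2.imwrite("pics/c4.png",np.vstack([top,w])); print(top.shape)
E
```

```text
t 10.025 pos [409.921  24.147 130.25 ] rpy [ 3.142 -0.    -3.112] F [-0.948  0.65  -2.085] T [-0.049  0.231 -0.01 ] open 0.12036770246601321 grip 97.63858437538147 q [ 0.055  0.208  2.185  0.     0.749 -1.546]
scene [[331.2, 195.2], [312.4, 220.6], [283.1, 205.0], [302.7, 180.9]]
side [[302.8, 188.0], [310.3, 208.0], [281.0, 212.3], [274.6, 191.9]]
wrist [[364.4, 535.9], [193.8, 535.6], [182.1, 411.1], [376.9, 411.4]]
(304, 783, 3)
```

View pics/c4.png

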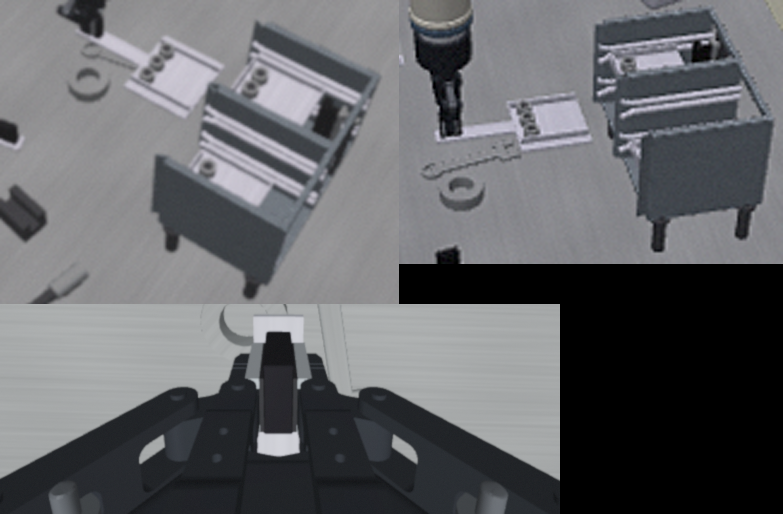

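The tray is held level in front of the left column's mouth. In the composite the sheet is at (175,75) in the scene crop and (550,120) in the side crop. I'll fit its pose numerically from the masks, without using another picture.

```bash
python3 - <<'E'
from h import *
from scipy.optimize import least_squares
M,o=W(); ax=-M[:,0]; ax[2]=0; ay=np.cross([0,0,1],ax); c0=o+142*ax-[0,0,36.7]
loc=np.array([[50,55,4],[50,-55,4],[-50,-55,4],[-50,55,4.]])
B=np.column_stack([ax,ay,[0,0,1]])
ks={c:cam(c) for c in("scene","side")}; meas={}
for c in ks:
    im=cv2.imread(f"pics/{c}4.png"); g=cv2.cvtColor(im,cv2.COLOR_BGR2GRAY); q=proj(ks[c],c0+loc@B.T)
    F=4; x0,y0=np.floor(q.min(0)-12).astype(int); x1,y1=np.ceil(q.max(0)+12).astype(int)
    G=cv2.resize(g[y0:y1,x0:x1],None,fx=F,fy=F,interpolation=cv2.INTER_CUBIC)
    t,m=cv2.threshold(G,0,255,cv2.THRESH_OTSU); 
    m=cv2.morphologyEx(m,cv2.MORPH_CLOSE,np.ones((21,21))); m=cv2.morphologyEx(m,cv2.MORPH_OPEN,np.ones((51,51)))
    cs=max(cv2.findContours(m,0,2)[0],key=cv2.contourArea); h=cv2.convexHull(cs)
    for e in np.arange(2,60): 
        p=cv2.approxPolyDP(h,float(e),True)
        if len(p)<=4: break
    p=(p[:,0]+.5)/F-.5+[x0,y0]; 
    d=np.linalg.norm(q[:,None]-p[None],axis=2); meas[c]=p[d.argmin(1)]
    print(c,t,cv2.contourArea(h)/F/F,cv2.contourArea(q.astype(np.float32)),(meas[c]-q).round(1).tolist())
def res(v):
    Rr=R.from_euler("xyz",[v[3],v[4],v[5]]).as_matrix(); P=c0+v[:3]+(loc@Rr.T)@B.T
    return np.concatenate([(proj(ks[c],P)-meas[c]).ravel() for c in ks]+[np.array(v[3:])*20])
s=least_squares(res,np.zeros(6)); print(s.x,s.fun[:-3].reshape(-1,2).round(1).tolist())
E
```

```text
scene 120.0 4542.0 1002.1478110216558 [[12.1, -27.6], [18.2, 11.8], [-12.5, 27.4], [-28.3, -13.3]]
side 115.0 2885.0625 609.6700105932541 [[7.6, -13.3], [12.1, 16.4], [-19.3, 12.1], [-13.0, -17.2]]
[-5.009 -1.097  2.973  0.646 -0.03   0.218] [[-16.5, 18.6], [-14.0, -10.1], [14.0, -19.5], [20.3, 9.8], [-11.8, 6.5], [-12.3, -13.7], [21.6, -4.8], [10.3, 14.8]]
```

```bash
python3 - <<'E'
from h import *
from scipy.optimize import least_squares
M,o=W(); ax=-M[:,0]; ax[2]=0; ay=np.cross([0,0,1],ax); c0=o+142*ax-[0,0,36.7]
loc=np.array([[50,55,4],[50,-55,4],[-50,-55,4],[-50,55,4.]])
B=np.column_stack([ax,ay,[0,0,1]])
ks={c:cam(c) for c in("scene","side")}; meas={}
for c in ks:
    im=cv2.imread(f"pics/{c}4.png"); g=cv2.cvtColor(im,cv2.COLOR_BGR2GRAY); q=proj(ks[c],c0+loc@B.T)
    F=4; x0,y0=np.floor(q.min(0)-8).astype(int); x1,y1=np.ceil(q.max(0)+8).astype(int)
    G=cv2.resize(g[y0:y1,x0:x1],None,fx=F,fy=F,interpolation=cv2.INTER_CUBIC)
    t=(np.median(G)*0+np.percentile(G,97)+np.percentile(G,30))/2; print(c,np.percentile(G,[10,30,50,70,90,97]))
    mk=np.zeros_like(G); cv2.fillConvexPoly(mk,np.round((q-[x0,y0])*F).astype(np.int32),255); mk=cv2.dilate(mk,np.ones((25,25)))
    m=((G>t)&(mk>0)).astype(np.uint8)*255
    m=cv2.morphologyEx(m,cv2.MORPH_CLOSE,np.ones((15,15))); m=cv2.morphologyEx(m,cv2.MORPH_OPEN,np.ones((41,41)))
    cs=max(cv2.findContours(m,0,2)[0],key=cv2.contourArea); h=cv2.convexHull(cs)
    for e in np.arange(2,60):
        p=cv2.approxPolyDP(h,float(e),True)
        if len(p)<=4: break
    p=(p[:,0]+.5)/F-.5+[x0,y0]
    d=np.linalg.norm(q[:,None]-p[None],axis=2); meas[c]=p[d.argmin(1)]
    print(c,t,cv2.contourArea(h)/F/F,cv2.contourArea(q.astype(np.float32)),(meas[c]-q).round(1).tolist())
def res(v):
    Rr=R.from_euler("xyz",[v[3],v[4],v[5]]).as_matrix(); P=c0+v[:3]+(loc@Rr.T)@B.T
    return np.concatenate([(proj(ks[c],P)-meas[c]).ravel() for c in ks]+[np.array(v[3:])*20])
s=least_squares(res,np.zeros(6)); print(s.x,s.fun[:-3].reshape(-1,2).round(1).tolist())
E
```

```text
scene [121. 144. 147. 153. 197. 200.]
scene 172.0 589.875 1002.1478110216558 [[-5.9, -2.6], [3.4, -4.7], [15.2, 8.1], [5.4, 8.2]]
side [110. 135. 137. 140. 185. 191.]
side 163.0 360.0 609.6700105932541 [[-0.9, 1.7], [-3.9, 0.4], [7.2, -2.9], [12.2, -1.7]]
[ 12.928  12.177 -13.236  -0.039  -0.2     0.028] [[10.8, 2.3], [2.7, 3.8], [-9.3, -4.1], [-0.7, -3.5], [2.9, -3.1], [6.6, -3.1], [-3.4, 5.0], [-9.2, 5.0]]
```

```bash
python3 - <<'E'
from h import *
M,o=W(); ax=-M[:,0]; ax[2]=0; ay=np.cross([0,0,1],ax); c0=o+142*ax-[0,0,36.7]
loc=np.array([[50,55,4],[50,-55,4],[-50,-55,4],[-50,55,4.]]); P=c0+loc@np.column_stack([ax,ay,[0,0,1]]).T
out=[]
for c,(x0,y0,x1,y1) in {"scene":(270,170,343,235),"side":(268,178,320,222)}.items():
    f=400/(x1-x0); im=cv2.resize(cv2.imread(f"pics/{c}4.png")[y0:y1,x0:x1],None,fx=f,fy=f,interpolation=cv2.INTER_CUBIC)
    q=(proj(cam(c),P)+.5-[x0,y0])*f
    for a in q: cv2.circle(im,tuple(int(round(t)) for t in a),2,(0,0,255),-1)
    print(c,f,q.round().tolist()); out.append(im)
h=max(i.shape[0] for i in out); cv2.imwrite("pics/c5.png",np.hstack([cv2.copyMakeBorder(x,0,h-x.shape[0],0,0,cv2.BORDER_CONSTANT) for x in out]))
E
```

```text
scene 5.47945205479452 [[338.0, 141.0], [235.0, 280.0], [75.0, 195.0], [182.0, 63.0]]
side 7.6923076923076925 [[271.0, 80.0], [329.0, 235.0], [103.0, 267.0], [55.0, 110.0]]
```

View pics/c5.png

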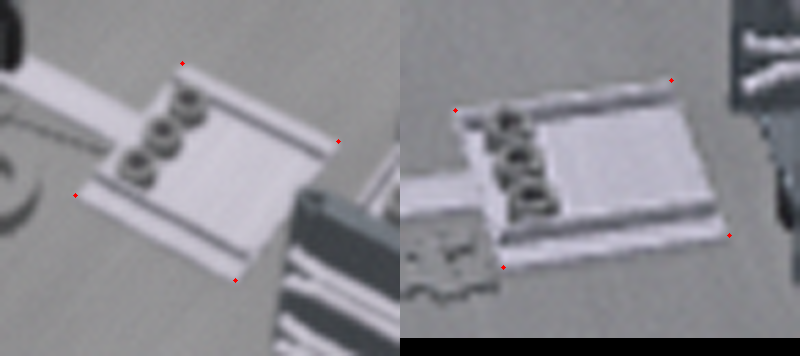

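The red predicted sheet corners match the picture to about 1 px in both cameras, at scene crop (235,280) and (182,63) and side crop (729,235) and (503,267). So the tray isn't drooping, and it sits about 3 mm over ledge height. Now I'll advance to the mouth.

Emit:
carry_out:
  delta_pos:
    - [-0.003, 0.001, 0]
    - [-0.007, 0.001, 0]
    - [-0.011, 0.001, 0]
    - [-0.015, 0.001, 0]
    - [-0.018, 0.001, 0]
    - [-0.021, 0.001, 0]
    - [-0.024, 0.001, 0]
    - [-0.026, 0.001, 0]
  rot:
    - [0, 0, 0]
    - [0, 0, 0]
    - [0, 0, 0]
    - [0, 0, 0]
    - [0, 0, 0]
    - [0, 0, 0]
    - [0, 0, 0]
    - [0, 0, 0]

```text
clock: 11.18
eef_pos: [436.1, 25.4, 130.3]
tcp_rot: [3.142, 0.0, -3.113]
contact_force: [0.0, -0.4, -2.3]
opening: 0.12
grasp_force: 97.6
```

Emit:
carry_out:
  delta_pos:
    - [-0.002, 0, 0]
    - [-0.004, 0, 0]
    - [-0.006, 0, 0]
    - [-0.008, 0, 0]
    - [-0.01, 0, 0]
  rot:
    - [0, 0, 0]
    - [0, 0, 0]
    - [0, 0, 0]
    - [0, 0, 0]
    - [0, 0, 0]

```text
clock: 11.8
eef_pos: [446.0, 25.7, 130.3]
tcp_rot: [3.142, -0.0, -3.113]
contact_force: [0.2, -0.2, -1.9]
opening: 0.125
grasp_force: 97.6
```

Emit:
carry_out:
  delta_pos:
    - [-0.002, 0, 0]
    - [-0.004, 0, 0]
    - [-0.006, 0, 0]
    - [-0.008, 0, 0]
  rot:
    - [0, 0, 0]
    - [0, 0, 0]
    - [0, 0, 0]
    - [0, 0, 0]

```text
clock: 12.3
eef_pos: [453.7, 25.9, 130.2]
tcp_rot: [3.142, -0.001, -3.113]
contact_force: [-2.7, 1.2, -0.3]
opening: 0.125
grasp_force: 97.7
```

```bash
python3 -c "
from h import *
st()"
```

```text
t 12.3 pos [453.7    25.909 130.21 ] rpy [ 3.142 -0.001 -3.113] F [-2.721  1.193 -0.292] T [0.174 0.623 0.075] open 0.12488316951006709 grip 97.72728681564331 q [ 0.054  0.268  2.098  0.     0.776 -1.546]
```

There is light contact of about 3 N: upwards and to the left, so it's on the right-hand lower flare. I'll raise 2 mm, shift 1 mm left and continue.

Emit:
carry_out:
  delta_pos:
    - [0, 0.0005, -0.001]
    - [0, 0.001, -0.002]
    - [-0.002, 0.001, -0.002]
    - [-0.004, 0.001, -0.002]
  rot:
    - [0, 0, 0]
    - [0, 0, 0]
    - [0, 0, 0]
    - [0, 0, 0]

```text
clock: 12.8
eef_pos: [457.8, 26.9, 132.2]
tcp_rot: [-3.142, -0.0, -3.113]
contact_force: [-2.0, -0.6, -1.9]
opening: 0.121
grasp_force: 97.7
```

Emit:
carry_out:
  delta_pos:
    - [-0.002, 0, 0]
    - [-0.004, 0, 0]
    - [-0.006, 0, 0]
  rot:
    - [0, 0, 0]
    - [0, 0, 0]
    - [0, 0, 0]

```text
clock: 13.18
eef_pos: [463.0, 27.1, 132.1]
tcp_rot: [-3.142, -0.002, -3.113]
contact_force: [-8.3, -0.9, 3.0]
opening: 0.126
grasp_force: 98.2
```

```bash
python3 -c "
from h import *
st()"
```

```text
t 13.175 pos [463.038  27.133 132.111] rpy [-3.142 -0.002 -3.113] F [-8.345 -0.911  2.994] T [-0.126  0.82  -0.06 ] open 0.12605481048277783 grip 98.24449181556702 q [ 0.055  0.278  2.077  0.     0.789 -1.544]
```

The contact is still from below, with Fx about -8 and Fz about +5. I'll back off 5 mm, raise 3 mm and retry.

Emit:
carry_out:
  delta_pos:
    - [0.003, 0, 0]
    - [0.006, 0, -0.0015]
    - [0.006, 0, -0.003]
    - [0.004, 0, -0.003]
    - [0.002, 0, -0.003]
    - [0, 0, -0.003]
  rot:
    - [0, 0, 0]
    - [0, 0, 0]
    - [0, 0, 0]
    - [0, 0, 0]
    - [0, 0, 0]
    - [0, 0, 0]

```text
clock: 13.92
eef_pos: [463.8, 27.2, 135.1]
tcp_rot: [-3.142, -0.001, -3.113]
contact_force: [-1.5, -0.8, -1.6]
opening: 0.126
grasp_force: 97.6
```

```bash
python3 -c "
from h import *
st()"
```

```text
t 13.925 pos [463.788  27.155 135.138] rpy [-3.142 -0.001 -3.113] F [-1.545 -0.803 -1.554] T [-0.212  0.529 -0.122] open 0.12559742568310692 grip 97.5605821609497 q [ 0.055  0.273  2.074 -0.     0.795 -1.544]
```

Emit:
carry_out:
  delta_pos:
    - [-0.002, 0, 0]
    - [-0.004, 0, 0]
    - [-0.006, 0, 0]
    - [-0.008, 0, 0]
  rot:
    - [0, 0, 0]
    - [0, 0, 0]
    - [0, 0, 0]
    - [0, 0, 0]

```text
clock: 14.42
eef_pos: [472.0, 27.4, 135.3]
tcp_rot: [-3.142, 0.0, -3.113]
contact_force: [-1.9, -0.3, -1.9]
opening: 0.123
grasp_force: 97.6
```

```bash
python3 -c "
from h import *
st()"
```

```text
t 14.425 pos [472.02   27.392 135.301] rpy [-3.142  0.    -3.113] F [-1.882 -0.283 -1.918] T [-0.199  0.422 -0.176] open 0.12290580936034744 grip 97.59780764579773 q [ 0.055  0.284  2.058 -0.     0.8   -1.545]
```

The edge is past the front plane with low forces, so I'll continue.

Emit:
carry_out:
  delta_pos:
    - [-0.003, 0, 0]
    - [-0.006, 0, 0]
    - [-0.009, 0, 0]
    - [-0.012, 0, 0]
    - [-0.015, 0, 0]
  rot:
    - [0, 0, 0]
    - [0, 0, 0]
    - [0, 0, 0]
    - [0, 0, 0]
    - [0, 0, 0]

```text
clock: 15.05
eef_pos: [487.1, 27.8, 135.3]
tcp_rot: [-3.142, -0.0, -3.113]
contact_force: [-1.2, -1.6, -0.8]
opening: 0.126
grasp_force: 97.7
```

```bash
python3 -c "
from h import *
st()"
```

```text
t 15.05 pos [487.091  27.811 135.272] rpy [-3.142 -0.    -3.113] F [-1.17  -1.566 -0.804] T [-0.3    0.502 -0.143] open 0.12646067521190563 grip 97.66555666923523 q [ 0.054  0.304  2.027 -0.     0.81  -1.546]
```

Emit:
carry_out:
  delta_pos:
    - [-0.003, -0.0003, 0]
    - [-0.006, -0.0006, 0]
    - [-0.009, -0.0006, 0]
    - [-0.012, -0.0006, 0]
    - [-0.015, -0.0006, 0]
    - [-0.018, -0.0006, 0]
    - [-0.021, -0.0006, 0]
  rot:
    - [0, 0, 0]
    - [0, 0, 0]
    - [0, 0, 0]
    - [0, 0, 0]
    - [0, 0, 0]
    - [0, 0, 0]
    - [0, 0, 0]

```text
clock: 15.92
eef_pos: [508.1, 27.8, 135.3]
tcp_rot: [3.142, -0.0, -3.113]
contact_force: [-0.3, -0.0, -1.6]
opening: 0.127
grasp_force: 97.6
```

```bash
python3 -c "
from h import *
st()"
```

```text
t 15.925 pos [508.073  27.847 135.279] rpy [ 3.142 -0.    -3.113] F [-0.274 -0.023 -1.565] T [-0.012  0.469  0.077] open 0.12666432706023528 grip 97.58265852928162 q [ 0.052  0.332  1.984  0.     0.826 -1.548]
```

Emit:
carry_out:
  delta_pos:
    - [-0.003, 0, 0]
    - [-0.006, 0, 0]
    - [-0.009, 0, 0]
    - [-0.012, 0, 0]
    - [-0.015, 0, 0]
    - [-0.018, 0, 0]
    - [-0.021, 0, 0]
    - [-0.024, 0, 0]
  rot:
    - [0, 0, 0]
    - [0, 0, 0]
    - [0, 0, 0]
    - [0, 0, 0]
    - [0, 0, 0]
    - [0, 0, 0]
    - [0, 0, 0]
    - [0, 0, 0]

```text
clock: 16.92
eef_pos: [532.0, 28.5, 135.3]
tcp_rot: [-3.142, -0.0, -3.113]
contact_force: [-1.6, -0.8, -2.0]
opening: 0.122
grasp_force: 97.6
```

```bash
python3 -c "
from h import *
st()"
```

```text
t 16.925 pos [532.034  28.507 135.257] rpy [-3.142 -0.    -3.113] F [-1.632 -0.77  -2.012] T [-0.049  0.501  0.017] open 0.12199840361097879 grip 97.60247468948364 q [ 0.051  0.364  1.933 -0.     0.845 -1.549]
```

I'll lower onto the ledges by feel.

Emit:
carry_out:
  delta_pos:
    - [-0.002, 0, 0.0005]
    - [-0.004, 0, 0.001]
    - [-0.006, 0, 0.0015]
    - [-0.008, 0, 0.002]
  rot:
    - [0, 0, 0]
    - [0, 0, 0]
    - [0, 0, 0]
    - [0, 0, 0]

```text
clock: 17.42
eef_pos: [539.9, 28.7, 133.3]
tcp_rot: [-3.142, -0.0, -3.113]
contact_force: [-2.7, -0.6, 0.4]
opening: 0.123
grasp_force: 97.8
```

```bash
python3 -c "
from h import *
st()"
```

```text
t 17.425 pos [539.899  28.726 133.271] rpy [-3.142 -0.    -3.113] F [-2.743 -0.579  0.37 ] T [-0.109  0.427 -0.056] open 0.1232238096348367 grip 97.84964561462402 q [ 0.05   0.377  1.918 -0.     0.847 -1.549]
```

The tray is now resting on the ledges and sliding at about 2 N. I'll go slowly towards the bumper.

Emit:
carry_out:
  delta_pos:
    - [-0.0015, 0, 0]
    - [-0.003, 0, 0]
    - [-0.0045, 0, 0]
    - [-0.006, 0, 0]
    - [-0.0075, 0, 0]
  rot:
    - [0, 0, 0]
    - [0, 0, 0]
    - [0, 0, 0]
    - [0, 0, 0]
    - [0, 0, 0]

```text
clock: 18.05
eef_pos: [547.4, 29.0, 133.3]
tcp_rot: [-3.142, -0.0, -3.113]
contact_force: [-3.0, -1.9, 0.1]
opening: 0.12
grasp_force: 97.9
```

Emit:
carry_out:
  delta_pos:
    - [-0.001, 0, 0]
    - [-0.002, 0, 0]
    - [-0.003, 0, 0]
  rot:
    - [0, 0, 0]
    - [0, 0, 0]
    - [0, 0, 0]

```text
clock: 18.42
eef_pos: [550.4, 29.1, 133.3]
tcp_rot: [3.142, -0.0, -3.113]
contact_force: [-1.6, -1.0, 0.4]
opening: 0.124
grasp_force: 97.9
```

```bash
python3 -c "
from h import *
st()"
```

```text
t 18.425 pos [550.409  29.057 133.275] rpy [ 3.142 -0.    -3.113] F [-1.579 -1.011  0.356] T [-0.231  0.456 -0.062] open 0.12398442431649273 grip 97.86065340042114 q [ 0.05   0.391  1.895  0.     0.856 -1.55 ]
```

Emit:
carry_out:
  delta_pos:
    - [-0.001, -0.0002, 0]
    - [-0.002, -0.0004, 0]
    - [-0.003, -0.0004, 0]
  rot:
    - [0, 0, 0]
    - [0, 0, 0]
    - [0, 0, 0]

```text
clock: 18.8
eef_pos: [553.4, 28.9, 133.3]
tcp_rot: [3.141, -0.0, -3.113]
contact_force: [-3.3, 1.9, -0.2]
opening: 0.124
grasp_force: 97.8
```

Emit:
carry_out:
  delta_pos:
    - [-0.001, 0.0002, 0]
    - [-0.002, 0.0002, 0]
    - [-0.003, 0.0002, 0]
  rot:
    - [0, 0, 0]
    - [0, 0, 0]
    - [0, 0, 0]

```text
clock: 19.18
eef_pos: [556.7, 29.0, 133.4]
tcp_rot: [-3.142, 0.001, -3.113]
contact_force: [-0.4, -0.4, -0.7]
opening: 0.125
grasp_force: 97.7
```

Emit:
carry_out:
  delta_pos:
    - [-0.001, 0, 0]
    - [-0.002, 0, 0]
    - [-0.003, 0, 0]
  rot:
    - [0, 0, 0]
    - [0, 0, 0]
    - [0, 0, 0]

```text
clock: 19.55
eef_pos: [559.4, 29.1, 133.3]
tcp_rot: [-3.142, -0.0, -3.113]
contact_force: [-1.3, 0.3, -0.8]
opening: 0.126
grasp_force: 97.8
```

Emit:
carry_out:
  delta_pos:
    - [-0.001, 0, 0]
    - [-0.002, 0, 0]
    - [-0.003, 0, 0]
  rot:
    - [0, 0, 0]
    - [0, 0, 0]
    - [0, 0, 0]

```text
clock: 19.92
eef_pos: [562.4, 29.2, 133.3]
tcp_rot: [3.142, -0.0, -3.113]
contact_force: [-0.9, 0.3, -0.5]
opening: 0.124
grasp_force: 97.8
```

Emit:
carry_out:
  delta_pos:
    - [-0.001, 0, 0]
    - [-0.002, 0, 0]
    - [-0.003, 0, 0]
  rot:
    - [0, 0, 0]
    - [0, 0, 0]
    - [0, 0, 0]

```text
clock: 20.3
eef_pos: [565.4, 29.3, 133.3]
tcp_rot: [3.142, 0.0, -3.113]
contact_force: [-2.0, -0.0, -0.9]
opening: 0.123
grasp_force: 97.8
```

Emit:
carry_out:
  delta_pos:
    - [-0.001, 0, 0]
    - [-0.002, 0, 0]
    - [-0.003, 0, 0]
  rot:
    - [0, 0, 0]
    - [0, 0, 0]
    - [0, 0, 0]

```text
clock: 20.68
eef_pos: [568.3, 29.4, 133.3]
tcp_rot: [3.142, -0.0, -3.113]
contact_force: [-1.8, -0.7, 0.3]
opening: 0.122
grasp_force: 97.8
```

Emit:
carry_out:
  delta_pos:
    - [-0.001, 0, 0]
    - [-0.002, 0, 0]
    - [-0.003, 0, 0]
  rot:
    - [0, 0, 0]
    - [0, 0, 0]
    - [0, 0, 0]

```text
clock: 21.05
eef_pos: [569.1, 29.4, 133.1]
tcp_rot: [-3.142, -0.005, -3.113]
contact_force: [-12.7, -0.8, 8.3]
opening: 0.123
grasp_force: 99.0
```

Contact at a depth that fits: the sheet's centre is about 63 to 73 behind the front plane. I'll hold and see whether the force stays.

Emit:
carry_out:
  delta_pos:
    - [0, 0, 0]
    - [0, 0, 0]
    - [0, 0, 0]
  rot:
    - [0, 0, 0]
    - [0, 0, 0]
    - [0, 0, 0]

```text
clock: 21.42
eef_pos: [569.1, 29.4, 133.1]
tcp_rot: [-3.142, -0.005, -3.113]
contact_force: [-10.9, 0.6, 7.2]
opening: 0.12
grasp_force: 99.0
```

```bash
python3 -c "
from h import *
st()"
```

```text
t 21.425 pos [569.121  29.377 133.089] rpy [-3.142 -0.005 -3.113] F [-10.924   0.586   7.16 ] T [-0.032  1.302 -0.034] open 0.11976828310204578 grip 98.9743173122406 q [ 0.049  0.417  1.852  0.     0.877 -1.551]
```

Emit:
carry_out:
  delta_pos:
    - [0, 0, -0.0005]
    - [0, 0, -0.001]
    - [0, 0, -0.001]
  rot:
    - [0, 0, 0]
    - [0, 0, 0]
    - [0, 0, 0]

```text
clock: 21.8
eef_pos: [569.5, 29.4, 133.7]
tcp_rot: [-3.142, -0.004, -3.113]
contact_force: [-6.1, -1.1, 0.0]
opening: 0.125
grasp_force: 98.2
```

Emit:
carry_out:
  delta_pos:
    - [-0.0004, 0, 0]
    - [-0.0008, 0, 0]
    - [-0.0012, 0, 0]
    - [-0.0012, 0, 0]
  rot:
    - [0, 0, 0]
    - [0, 0, 0]
    - [0, 0, 0]
    - [0, 0, 0]

```text
clock: 22.3
eef_pos: [569.9, 29.4, 133.5]
tcp_rot: [-3.142, -0.006, -3.113]
contact_force: [-10.4, -0.3, 3.0]
opening: 0.123
grasp_force: 98.3
```

Emit:
carry_out:
  delta_pos:
    - [-0.0004, 0, -0.0003]
    - [-0.0008, 0, -0.0006]
    - [-0.0012, 0, -0.0006]
    - [-0.0012, 0, -0.0006]
  rot:
    - [0, 0, 0]
    - [0, 0, 0]
    - [0, 0, 0]
    - [0, 0, 0]

```text
clock: 22.8
eef_pos: [570.4, 29.4, 133.8]
tcp_rot: [-3.142, -0.007, -3.113]
contact_force: [-12.1, -1.4, 2.0]
opening: 0.124
grasp_force: 98.3
```

```bash
python3 -c "
from h import *
st()"
```

```text
t 22.8 pos [570.394  29.401 133.84 ] rpy [-3.142 -0.007 -3.113] F [-12.061  -1.403   2.032] T [-0.034  1.543 -0.044] open 0.12384755139627764 grip 98.26689720153809 q [ 0.049  0.419  1.847  0.     0.883 -1.551]
```

Emit:
carry_out:
  delta_pos:
    - [-0.0004, 0, -0.0002]
    - [-0.0008, 0, -0.0003]
    - [-0.0008, 0, -0.0003]
    - [-0.0008, 0, -0.0003]
    - [-0.0008, 0, -0.0003]
    - [-0.0008, 0, -0.0003]
  rot:
    - [0, 0, 0]
    - [0, 0, 0]
    - [0, 0, 0]
    - [0, 0, 0]
    - [0, 0, 0]
    - [0, 0, 0]

```text
clock: 23.55
eef_pos: [570.7, 29.4, 134.0]
tcp_rot: [-3.141, -0.008, -3.113]
contact_force: [-13.4, -0.3, 2.6]
opening: 0.125
grasp_force: 98.3
```

```bash
python3 -c "
from h import *
st()"
```

```text
t 23.55 pos [570.694  29.383 133.996] rpy [-3.141 -0.008 -3.113] F [-13.374  -0.259   2.631] T [-0.041  1.802 -0.064] open 0.1254583245666519 grip 98.2908582687378 q [ 0.049  0.42   1.845  0.     0.885 -1.551]
```

Held at about 13 N. Now I'll ease off slowly.

Emit:
carry_out:
  delta_pos:
    - [0.0005, 0, 0]
    - [0.001, 0, 0.0001]
    - [0.0015, 0, 0.0002]
    - [0.002, 0, 0.0003]
    - [0.0025, 0, 0.0004]
    - [0.003, 0, 0.0005]
    - [0.003, 0, 0.0005]
  rot:
    - [0, 0, 0]
    - [0, 0, 0]
    - [0, 0, 0]
    - [0, 0, 0]
    - [0, 0, 0]
    - [0, 0, 0]
    - [0, 0, 0]

```text
clock: 24.42
eef_pos: [569.8, 29.4, 134.0]
tcp_rot: [-3.142, -0.004, -3.113]
contact_force: [-6.5, 0.2, 0.3]
opening: 0.129
grasp_force: 98.0
```

```bash
python3 -c "
from h import *
st()"
```

```text
t 24.425 pos [569.768  29.405 134.041] rpy [-3.142 -0.004 -3.113] F [-6.517  0.185  0.338] T [-0.079  1.045  0.02 ] open 0.12883342619952595 grip 98.02459359169006 q [ 0.049  0.417  1.85   0.     0.879 -1.551]
```

Emit:
carry_out:
  delta_pos:
    - [0.0004, 0, 0.0001]
    - [0.0008, 0, 0.0003]
    - [0.0012, 0, 0.0005]
    - [0.0016, 0, 0.0007]
    - [0.0016, 0, 0.0007]
  rot:
    - [0, 0, 0]
    - [0, 0, 0]
    - [0, 0, 0]
    - [0, 0, 0]
    - [0, 0, 0]

```text
clock: 25.05
eef_pos: [569.4, 29.4, 133.8]
tcp_rot: [-3.142, -0.001, -3.113]
contact_force: [-5.5, -0.1, -0.4]
opening: 0.122
grasp_force: 97.9
```

```bash
python3 -c "
from h import *
st()"
```

```text
t 25.05 pos [569.438  29.397 133.778] rpy [-3.142 -0.001 -3.113] F [-5.475 -0.133 -0.435] T [-0.007  1.014 -0.009] open 0.12188498681970006 grip 97.9297399520874 q [ 0.049  0.415  1.853 -0.     0.874 -1.551]
```

Emit:
carry_out:
  delta_pos:
    - [0.0003, 0, 0]
    - [0.0006, 0, 0]
    - [0.0009, 0, 0.0001]
    - [0.0009, 0, 0.0002]
  rot:
    - [0, 0, 0]
    - [0, 0, 0]
    - [0, 0, 0]
    - [0, 0, 0]

```text
clock: 25.55
eef_pos: [569.1, 29.4, 133.8]
tcp_rot: [3.142, 0.0, -3.113]
contact_force: [-3.9, 0.5, -2.0]
opening: 0.126
grasp_force: 97.8
```

```bash
python3 -c "
from h import *
st()"
```

```text
t 25.55 pos [569.121  29.39  133.786] rpy [ 3.142  0.    -3.113] F [-3.858  0.496 -1.985] T [-0.077  0.772 -0.07 ] open 0.12616345441761315 grip 97.81190514564514 q [ 0.049  0.414  1.854  0.     0.873 -1.551]
```

Emit:
carry_out:
  delta_pos:
    - [0.0002, 0, 0.0002]
    - [0.0004, 0, 0.0004]
    - [0.0004, 0, 0.0005]
    - [0.0004, 0, 0.0005]
  rot:
    - [0, 0, 0]
    - [0, 0, 0]
    - [0, 0, 0]
    - [0, 0, 0]

```text
clock: 26.05
eef_pos: [568.9, 29.4, 133.4]
tcp_rot: [-3.142, 0.001, -3.113]
contact_force: [-3.0, -0.4, -0.8]
opening: 0.124
grasp_force: 97.8
```

```bash
python3 -c "
from h import *
st()"
```

```text
t 26.05 pos [568.92   29.381 133.384] rpy [-3.142  0.001 -3.113] F [-3.031 -0.42  -0.798] T [-0.05  0.52 -0.02] open 0.12441165062126076 grip 97.8209924697876 q [ 0.049  0.415  1.855 -0.     0.871 -1.551]
```

Residual push is about 2 N and the tray's weight is on the ledges, so I'll release.

Emit:
carry_out:
  delta_pos:
    - [0, 0, 0]
    - [0, 0, 0]
    - [0, 0, 0]
    - [0, 0, 0]
    - [0, 0, 0]
  rot:
    - [0, 0, 0]
    - [0, 0, 0]
    - [0, 0, 0]
    - [0, 0, 0]
    - [0, 0, 0]
  claw: 0.04
  grip_force: 20

```text
clock: 26.68
eef_pos: [568.8, 29.4, 133.3]
tcp_rot: [3.142, 0.0, -3.113]
contact_force: [-0.0, -0.3, 0.9]
opening: 0.47
grasp_force: 0.0
```

```bash
python3 - <<'E'
from h import *
st()
def crop(im,x0,y0,x1,y1,f): return cv2.resize(im[y0:y1,x0:x1],None,fx=f,fy=f,interpolation=cv2.INTER_CUBIC)
a=crop(r.grab_frame("wrist"),150,100,410,300,1.5)
cv2.imwrite("pics/c6w.png",a)
E
```

```text
t 26.675 pos [568.76   29.391 133.344] rpy [ 3.142  0.    -3.113] F [-0.049 -0.336  0.865] T [ 0.045 -0.033 -0.004] open 0.46982176136622483 grip 0.0 q [ 0.049  0.415  1.856  0.     0.871 -1.551]
```

Released cleanly. I'll retreat straight up, then back.

Emit:
carry_out:
  delta_pos:
    - [0, 0, -0.01]
    - [0, 0, -0.03]
    - [0, 0, -0.05]
    - [0, 0, -0.075]
    - [0.02, 0, -0.1]
    - [0.06, 0, -0.12]
    - [0.1, 0, -0.14]
    - [0.12, 0, -0.15]
  rot:
    - [0, 0, 0]
    - [0, 0, 0]
    - [0, 0, 0]
    - [0, 0, 0]
    - [0, 0, 0]
    - [0, 0, 0]
    - [0, 0, 0]
    - [0, 0, 0]

```text
clock: 27.72
eef_pos: [447.2, 25.9, 284.9]
tcp_rot: [3.142, 0.001, -3.113]
contact_force: [0.8, 0.5, 0.3]
opening: 0.466
grasp_force: 0.0
```

```bash
python3 - <<'E'
from h import *
s=r.sense(); st()
def crop(im,x0,y0,x1,y1,f): return cv2.resize(im[y0:y1,x0:x1],None,fx=f,fy=f,interpolation=cv2.INTER_CUBIC)
w=r.grab_frame("wrist");a=crop(r.grab_frame("scene"),290,150,410,290,2.5);b=crop(r.grab_frame("side"),270,140,395,260,2.4)
h=[(np.round(d["box"]).tolist(),round(d["p"],2)) for d in r.recognise("handle","wrist")]; print(h)
h2=[(c,np.round(d["box"]).tolist(),round(d["p"],2)) for c in("scene","side") for d in r.recognise("handle",c)]; print(h2)
t=np.vstack([cv2.resize(x,(300,300*x.shape[0]//x.shape[1])) for x in(a,b)])[:600]
w=cv2.resize(w,(500,375)); t=cv2.copyMakeBorder(t,0,max(0,375-t.shape[0]),0,0,0); w=cv2.copyMakeBorder(w,0,t.shape[0]-375,0,0,0)
o=np.hstack([w,t]); print(o.shape); cv2.imwrite("pics/fin.png",o[:600,:800])
print(proj(cam("wrist",s),[[570.5,29.4,119]])*500/560)
E
```

```text
t 27.725 pos [447.237  25.89  284.922] rpy [ 3.142  0.001 -3.113] F [0.797 0.502 0.347] T [-0.001  0.029  0.013] open 0.46561263077961224 grip 0.0 q [ 0.054  0.04   1.961  0.     1.14  -1.545]
[([268.0, 289.0, 292.0, 360.0], 0.93), ([43.0, 0.0, 156.0, 136.0], 0.65), ([522.0, 0.0, 558.0, 119.0], 0.63), ([226.0, 126.0, 283.0, 180.0], 0.54)]
[('scene', [170.0, 198.0, 236.0, 238.0], 0.93), ('scene', [257.0, 116.0, 312.0, 136.0], 0.7), ('scene', [304.0, 194.0, 376.0, 227.0], 0.65), ('side', [189.0, 251.0, 261.0, 292.0], 0.96), ('side', [175.0, 166.0, 231.0, 193.0], 0.94), ('side', [293.0, 189.0, 319.0, 204.0], 0.77)]
(600, 800, 3)
[[248.983 286.24 ]]
```

View pics/fin.png

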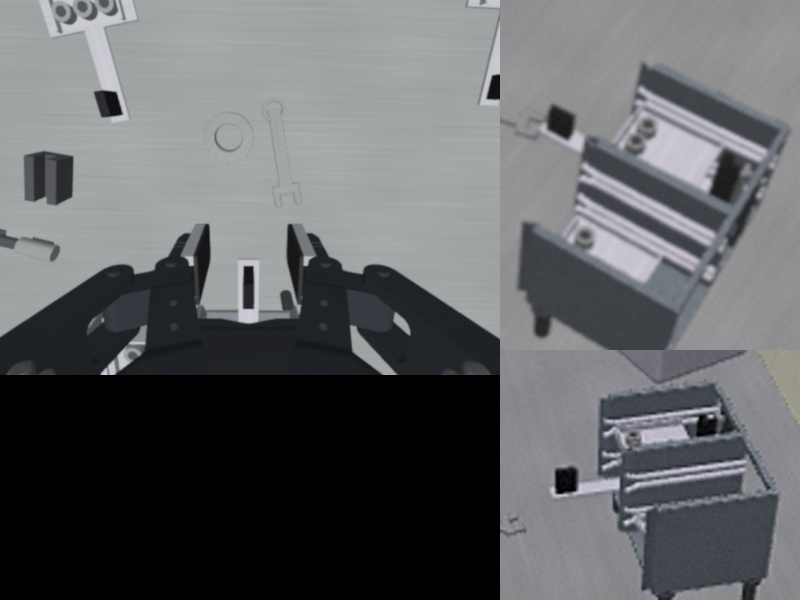

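The final view shows the handle sticking out of the left column at the lower pair, at wrist (249,285) against a prediction of (249,286). In the scene crop it's at (560,120) and in the side crop at (566,480). The tongue is level, the other things stand where they were, and the gripper is clear.

```bash
python3 -c "
from rig import r
print(r.sign_off())"
```

```text
the job is handed in; nothing more can be done
None
```

The loose tray is on the empty lower rail pair of the left column, pressed against the bumper with about 13 N at the wrist, eased off and released, and the job was handed in at about 28 s on the robot's clock.

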